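# Hand-launched camera glide along a curved track

### The job

Shoot one slow gliding move with the camera on the curved track: by its red top handle, set the carriage rolling from where it stands towards the orange clip at about 7 cm a second, then let it coast hands-off for at least five seconds, still gliding, while your open fingers travel along around the middle of the handle without touching it. Then close your fingers on the handle to catch it, bring it to rest with the white pointer at the orange clip, and let go so that it stays there. Never let the camera rush or run into the end buffer, and leave the clip, the plant and the lens cap where they are.

Things in the scene. Friction and masses are not known exactly. Their poses are not given: they have to be found in the camera images.
- carriage: Black camera carriage on the track, deck 120 x 130 mm, top 68 mm above the desk, carrying a camera in a cage. It rolls only along the arc and cannot lift off or tip. Origin on the desk level under the handle's centre, 300 mm from the arc centre; x points to the arc centre (lens direction), z up; it starts near the left (+y) end and is to roll right, towards its own -y.
- lens (a point): Centre of the lens's front glass, 124 mm above the desk. Camera, cage and flywheel carriage together weigh nominally 1.2 kg (0.7 to 1.9 kg with other lenses); nominal inertia about the arc centre 0.11 kg m2, drag 0.016 N m s/rad, dry friction 0.0003 N m: left alone, its speed falls to a third in about 7 s (4 to 11 s with the mass). Axes as the handle.
- handle (a point): Centre of the camera's red top handle, 212 mm above the desk: a level round bar 26 mm thick, 84 mm long, with a 12 mm post down to the cage at each end, 40 mm from the centre; 34 mm free under the bar. Axes: x along bar and lens to the arc centre, z up, y across the bar along the track; the carriage rolls towards -y. 300 mm from the arc centre.
- pointer (a point): Tip of the short white pointer on the robot's side of the black carriage deck, at 66 mm height, 375 mm from the arc centre, in line with the handle. Axes as the handle.
- mark (a point): Point of the orange clip clamped on the outer rail near the right end, 66 mm above the desk, 375 mm from the arc centre: the pointer comes right over it, and the carriage passes without touching it. Clip 20 mm wide, 80 mm high, 1.29 to 1.49 rad along the travel. It must not be shifted. Axes as the handle, at the clip.
- track_end (a point): Where the carriage's origin would be with the carriage hard against the right end buffer, on the desk level. In the angle about the arc centre the left end of the travel is 0 and this point 1.70 rad: 510 mm of rolling in all.
- track: Fixed curved camera track: two aluminium tubes 80 mm apart on black sleepers, radius 300 mm, 43 mm high; rubber end buffers 70 mm high. Origin on the desk under the middle of the track; z up, x points to the arc centre, which is 300 mm along x (just beyond the plant). The travel goes 0.85 rad about the arc centre to either side of the middle.
- succulent: Succulent in a grey concrete bowl, 124 mm wide and about 130 mm high, standing on the desk inside the arc: what the camera films. Origin: centre of the underside. It must not be moved.
- lens_cap: The camera's black lens cap lying on the desk inside the arc, 62 mm wide, 11 mm thick. Origin: centre of the underside. It must not be moved.

How it is judged:
By the outcome, as a careful person would: the job done as asked, in the order asked, and still so for the second after the job is handed in, with the robot touching nothing.
It also fails if it takes over 56 s, if anything falls off the work surface, if the arm or the gripper's body presses on something with over 40 N, if the wrist force passes 120 N, or if a joint passes its speed limit or range.

### The arm

A 6-joint arm with a two-finger parallel gripper is mounted at the origin on the work surface. World frame = base frame: x ahead of the robot, y to its left, z up, the work surface at z = 0. Lengths are in m, angles in degrees, forces in N, time in s.
With the tool pointing down it reaches from about 0.35 to 0.875 m from the base axis. Payload 4.2 kg.
Tool frame: the origin (TCP) lies between the finger pads, 19 mm behind the fingertips; this is the grasp point; z points along the fingers, x is the direction in which the jaws open and shut, and the axes are right-handed (so a half turn about z gives the same grasp; the last joint's range is limited). The gripper opens to 87 mm and grips with 3 to 60 N. Pads are 19 mm wide; open, the fingers measure 117 mm over their backs; the gripper's body (75 mm by 190 mm) begins 51 mm behind the grasp point.
Start: joints at [-49.125, 22.042, 0.453, 0, -68.411, -14.817], TCP at [0.275, -0.561, 0.241] pointing down, gripper open.
Joint ranges: [-179.83, 179.83], [-69.29, 118.12], [-61.27, 80.66], [-181.25, 117.63], [-171.15, -9.14], [-177.46, 177.46]. Speed limits (degrees/s): [159.86, 159.86, 180, 180, 180, 180].

### API

Orientations are given as a 3x3 rotation matrix whose columns are the frame's x, y, z axes.
In Python, from station import r gives the robot as it stands.
- The arm moves only by the tool drive_tool, never from a script. Its argument "commands" is one flat list of numbers, 5 for each row, row after row: the opening, from 0 (shut) to 1 (fully open), then the shift along the world's x, y, z normalised to -1 to 1, where 1 is 400 mm, then the turn about the world's z normalised to -1 to 1, where 1 is 1.5 rad. In form: [fingers, x, y, z, roll, fingers, x, y, z, roll, ...]. A call has 1 to 12 rows; each row is the pose to reach, as a shift and turn from the pose commanded when the call began; what a row does not reach only later rows make up. A row lasts 1/10 s, in which the tool goes at most 50 mm and 8.59 degrees, less where a joint would pass 70% of its speed; a pose out of reach is approached as far as the arm can. A call with a number of a shift or a turn outside -1 to 1 is refused whole. A call with a gripper value outside its range is refused whole. The fingers move at their own pace and stop on an object; the grip force is fixed at half the most. Time passes only in rows, so rows that repeat a pose let the fingers close. It gives the time, the measured TCP pose, the force and the opening at its end, in the units of the state.
- r.sense(): the state, without advancing time (a new reading comes with each control period).
- r.capture(name): name is "side" or "top"; returns the picture (400x640x3 uint8, blue, green, red); there is no depth.
- r.get_calibration(name): a dict with "intrinsics" (3x3 intrinsics, pixels), "eye" and "attitude" of the camera in the world. Camera axes: x right, y down, z forward; pixel columns grow to the right and rows downward; lengths in m; the calibration is good to about 2 mm. A picture is of the moment at which its call begins. get_calibration takes no time and is no camera call.
- r.finish_job(): hands the job in, once; it reports no verdict.
The state is a dict: "time_s": time; "joints": joint angles; "joint_velocities": joint speeds; "effort": joint torques, N m; "tcp_pos": TCP position; "ee_rot": TCP orientation; "wrist_force": force on the tool from outside, world axes, zero at the start; "moment": the same for the moment, N m; "gripper_width": opening from 0.0 (shut) to 1.0 (fully open).
Only numpy, scipy, OpenCV 4.12 (cv2) and the standard library are available. Lean on these libraries where they do the work, as an engineer would, in place of code of your own. Each camera call takes 0.05 s, during which the arm holds its last target. There are 200 camera calls.

## Working session

There is one attempt and no reset: what is moved stays moved. The work goes in short steps, Python scripts to look and compute and a tool call to move; the robot and the scene stay as the last step left them, time stands still between calls to the robot, and variables do not carry over. Pictures are saved under pics/ and viewed, on a budget of 10 in all, crops included, one or two more only if the job needs it, and the job is handed in when it is done.

Besides the shell and the picture viewer there is one more tool, called by a JSON object that holds its "fn" and its "kwargs". drive_tool: Moves the arm, as the interface text tells. Its arguments: {"type":"object","properties":{"commands":{"type":"array","items":{"type":"number"}}},"required":["commands"]}

```bash
mkdir -p pics
python3 - <<'E'
from station import r
import cv2,numpy as np
for n in("side","top"):
    cv2.imwrite(f"pics/{n}0.png",r.capture(n)); c=r.get_calibration(n); print(n,c)
print(r.sense())
E
```

```text
side {'intrinsics': array([[483.44644342,   0.        , 322.21442701],
       [  0.        , 483.44644342, 199.36932288],
       [  0.        ,   0.        ,   1.        ]]), 'eye': array([ 0.86254221, -0.4755289 ,  0.88614619]), 'attitude': array([[ 0.88045901,  0.36687846, -0.30032003],
       [ 0.47395935, -0.69767378,  0.53722791],
       [-0.01242806, -0.61534664, -0.78815865]])}
top {'intrinsics': array([[506.36242906,   0.        , 316.82605023],
       [  0.        , 506.36242906, 195.48808314],
       [  0.        ,   0.        ,   1.        ]]), 'eye': array([0.496953  , 0.03460698, 1.38998301]), 'attitude': array([[-0.00839266, -0.99837777,  0.05631505],
       [-0.99994463,  0.00802169, -0.00681026],
       [ 0.00634747, -0.05636909, -0.99838982]])}
{'time_s': 0.1, 'joints': array([-4.91255633e+01,  2.20850695e+01,  3.86842619e-01, -2.43576636e-02,
       -6.84105435e+01, -1.48160462e+01]), 'joint_velocities': array([-0.06190075, -0.09049787,  0.17883345,  0.16649828, -0.0271086 ,
       -0.06267266]), 'effort': array([-4.97462024e-04, -3.91689563e+01,  1.87935752e+01,  4.23189014e+00,
        1.34797400e-02, -6.34622961e-05]), 'tcp_pos': array([ 0.27433978, -0.56101017,  0.24027975]), 'ee_rot': array([[-4.39145106e-01,  8.98415653e-01, -9.43397233e-04],
       [ 8.98414062e-01,  4.39146107e-01,  1.69412641e-03],
       [ 1.93631890e-03, -1.03594020e-04, -9.99998120e-01]]), 'wrist_force': array([-0.89241866,  0.76906808,  0.47708569]), 'moment': array([-1.14226019e-02, -9.12785037e-05,  3.24897828e-02]), 'gripper_width': 1.0013534419885033}
```

View pics/side0.png

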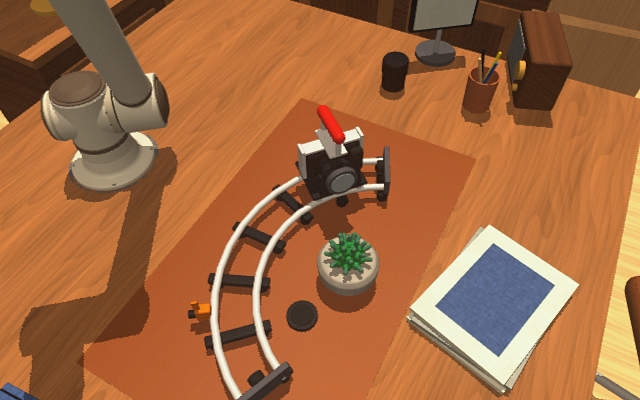

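View pics/top0.png

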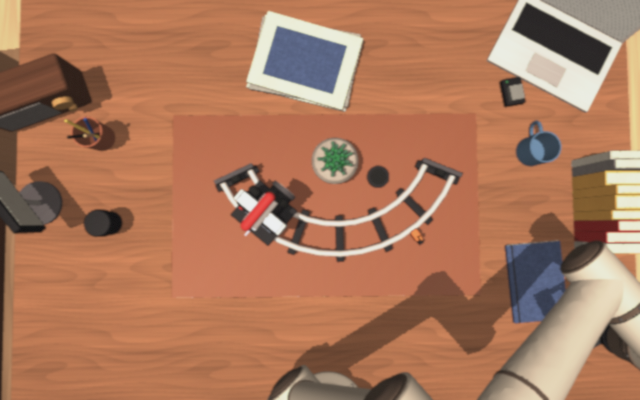

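```bash
cat > h.py <<'E'
from station import r
import cv2,numpy as np
from scipy.optimize import least_squares
C={n:r.get_calibration(n) for n in("side","top")}
def rays(n,p):
    c=C[n];p=np.atleast_2d(p).astype(float)
    d=np.c_[p,np.ones(len(p))]@np.linalg.inv(c["intrinsics"]).T@np.array(c["attitude"]).T
    return np.array(c["eye"]),d/np.linalg.norm(d,axis=1)[:,None]
def plane(n,p,z):
    e,d=rays(n,p); return e+d*((z-e[2])/d[:,2])[:,None]
def tri(a,b):
    A=np.zeros((3,3));B=np.zeros(3)
    for n,p in(("side",a),("top",b)):
        e,d=rays(n,p);M=np.eye(3)-np.outer(d[0],d[0]);A+=M;B+=M@e
    return np.linalg.solve(A,B)
def mask(im,k):
    h=cv2.cvtColor(im,cv2.COLOR_BGR2HSV);H,S,V=cv2.split(h)
    if k=="red": return ((H<5)|(H>174))&(S>195)&(V>110)
    if k=="orange": return (H>6)&(H<20)&(S>200)&(V>150)
    if k=="white": return (S<60)&(V>170)
def blobs(m,n=3):
    q,l,s,c=cv2.connectedComponentsWithStats(m.astype(np.uint8),connectivity=8)
    o=np.argsort(-s[1:,4])[:n]+1
    return [(s[i].tolist(),c[i].round(1).tolist(),i) for i in o],l
E
python3 - <<'E'
from h import *
for n in("side","top"):
    im=cv2.imread(f"pics/{n}0.png")
    for k in("red","orange"):
        b,l=blobs(mask(im,k),4); print(n,k,[x[:2] for x in b])
    roi=np.zeros(im.shape[:2],bool)
    if n=="top": roi[165:262,215:465]=1; roi[190:245,232:300]=0
    else: roi[165:400,195:385]=1
    m=mask(im,"white")&roi; ys,xs=np.nonzero(m)
    P=plane(n,np.c_[xs,ys],0.038)[:,:2]
    def f(q):
        d=np.hypot(P[:,0]-q[0],P[:,1]-q[1]); return np.minimum(abs(d-.34),abs(d-.26))
    s=least_squares(f,[.75 if 1 else 0,-.0],loss="soft_l1",f_scale=.005); print(n,s.x,len(P),np.median(f(s.x)))
E
```

```text
side red [([317, 105, 28, 38, 480], [330.5, 123.6])]
side orange [([195, 302, 15, 12, 124], [203.1, 308.3]), ([190, 301, 7, 3, 19], [193.0, 302.0]), ([300, 99, 2, 2, 2], [300.5, 99.5]), ([316, 109, 1, 2, 2], [316.0, 109.5])]
side [ 0.75997262 -0.0298124 ] 2808 0.0031309582371489286
top red []
top orange []
top [ 0.7613785  -0.02819624] 2169 0.0038891218141122175
```

Run:
```python
from h import *
im=cv2.imread("pics/top0.png");h=cv2.cvtColor(im,cv2.COLOR_BGR2HSV)
print(h[212,258],h[205,262],h[237,418],h[236,416],h[250,380])
H,S,V=cv2.split(h)
roi=np.zeros(H.shape,bool);roi[185:245,230:300]=1
b,l=blobs(((H<4)|(H>174))&(S>150)&(V>100)&roi);print([x[:2] for x in b])
roi[:]=0;roi[222:248,405:432]=1
b2,_=blobs((H>7)&(H<20)&(S>150)&(V>150)&roi);print([x[:2] for x in b2])
hs=np.array([330.5,123.6]);ht=np.array(b[0][1])
c=np.array([.7605,-.029])
def rep(s,p): 
    d=p[:2]-c; print(s,p.round(4),"R",np.hypot(*d).round(4),"ang",np.arctan2(-d[1],-d[0]).round(4))
rep("handle tri",tri(hs,ht)); rep("h side",plane("side",hs,.219)[0]); rep("h top",plane("top",ht,.223)[0])
cs=np.array([[203.1,308.3],[193,302]])
for p in cs: rep("clip side",plane("side",p,.06)[0])
rep("clip top",plane("top",b2[0][1],.07)[0]); 
for z in(.04,.06,.08): rep("cs",plane("side",[200,305],z)[0])
# handle bar axis
ys,xs=np.nonzero(l==b[0][2]);P=plane("top",np.c_[xs,ys],.22)[:,:2]
v=np.linalg.svd(P-P.mean(0),full_matrices=0)[2][0];print("bar dir",np.arctan2(v[1],v[0]))
big=np.hstack([cv2.resize(im[215:255,385:445],(390,260),interpolation=2),cv2.resize(cv2.imread("pics/side0.png")[280:330,160:235],(390,260),interpolation=2)])
cv2.imwrite("pics/z1.png",big)
```

```text
[  1 176 229] [  1 172 231] [ 11 167 171] [ 12 164 221] [  9 134 192]
[([241, 192, 34, 39, 416], [257.4, 210.7]), ([239, 207, 3, 3, 6], [240.0, 207.8])]
[([410, 230, 13, 12, 98], [416.2, 235.4])]
handle tri [0.5284 0.1647 0.2101] R 0.3023 ang -0.6955
h side [0.5321 0.1557 0.219 ] R 0.2938 ang -0.68
h top [0.5288 0.1638 0.223 ] R 0.3014 ang -0.694
clip side [ 0.4739 -0.2401  0.06  ] R 0.356 ang 0.6348
clip side [ 0.4494 -0.2387  0.06  ] R 0.3751 ang 0.5932
clip top [ 0.4653 -0.2322  0.07  ] R 0.3584 ang 0.6028
cs [ 0.4551 -0.2317  0.04  ] R 0.3665 ang 0.5859
cs [ 0.4647 -0.2374  0.06  ] R 0.3618 ang 0.6139
cs [ 0.4744 -0.2432  0.08  ] R 0.3574 ang 0.6426
bar dir 2.438074308936613
```

View pics/z1.png

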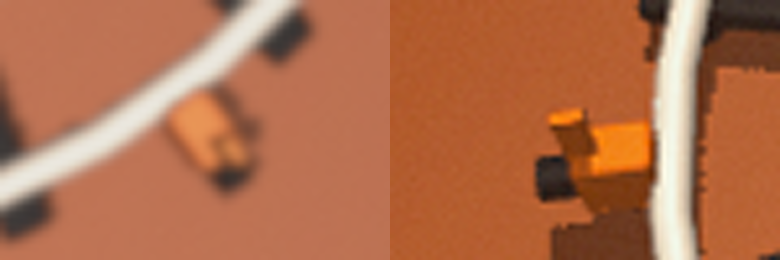

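{"fn": "drive_tool", "kwargs": {"commands": [1,0.02,0.05,0.06,-0.02,1,0.06,0.16,0.15,-0.07,1,0.1,0.28,0.2,-0.12,1,0.14,0.4,0.2,-0.17,1,0.18,0.52,0.2,-0.22,1,0.22,0.64,0.2,-0.27,1,0.26,0.76,0.2,-0.32,1,0.3,0.86,0.2,-0.36,1,0.32,0.91,0.2,-0.38,1,0.325,0.925,0.2,-0.384]}}

```text
time_s: 1.1
tcp_pos: [0.4051, -0.189, 0.3211]
ee_rot: [[0.117, 0.993, 0.0], [0.993, -0.117, 0.001], [0.001, 0.0, -1.0]]
wrist_force: [0.2, -1.0, 0.3]
gripper_width: 0.997
```

{"fn": "drive_tool", "kwargs": {"commands": [1,0.02,0.05,0,-0.02,1,0.05,0.16,0,-0.07,1,0.09,0.28,0,-0.12,1,0.13,0.4,0,-0.17,1,0.17,0.52,0,-0.22,1,0.21,0.64,0,-0.27,1,0.25,0.75,0,-0.32,1,0.29,0.84,0,-0.36,1,0.31,0.88,0,-0.38,1,0.3135,0.8865,0,-0.383,1,0.3135,0.8865,0,-0.383]}}

```text
time_s: 2.2
tcp_pos: [0.53, 0.1627, 0.3205]
ee_rot: [[0.641, 0.768, -0.002], [0.768, -0.641, -0.001], [-0.002, -0.001, -1.0]]
wrist_force: [0.2, -0.2, -0.2]
gripper_width: 0.997
```

Run:
```python
from h import *
a=r.capture("side");b=r.capture("top")
cv2.imwrite("pics/a.png",np.vstack([a[60:260,200:460],b[130:330,200:460]]).repeat(1,0))
cv2.imwrite("pics/s1.png",a);cv2.imwrite("pics/t1.png",b)
cv2.imwrite("pics/a.png",cv2.resize(np.hstack([a[60:260,240:420],b[130:330,200:380]]),None,fx=2,fy=2))
s=r.sense();print(s["time_s"],s["tcp_pos"],s["ee_rot"][:,0],s["joints"])
print(blobs(mask(a,"red"))[0])
```

```text
2.3 [0.52969759 0.16194651 0.3211859 ] [ 6.41525518e-01  7.67101452e-01 -6.09822920e-04] [ 3.37690203e+01  1.24282937e+01 -1.75032672e+00  1.37045063e-03
 -7.58573986e+01 -1.63675035e+02]
[([317, 105, 28, 39, 472], [330.5, 123.8], np.int64(1))]
```

View pics/a.png

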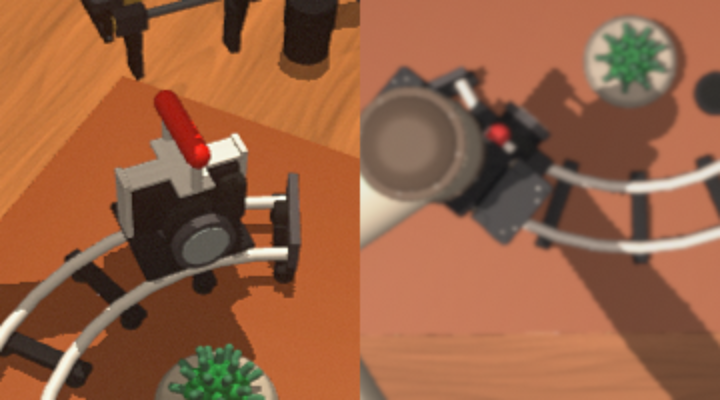

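{"fn": "drive_tool", "kwargs": {"commands": [1,0,0,-0.05,0,1,0,0,-0.12,0,1,0,0,-0.19,0,1,0,0,-0.24,0,1,0,0,-0.2675,0,0.7,0,0,-0.2675,0,0.55,0,0,-0.2675,0,0.47,0,0,-0.2675,0,0.42,0,0,-0.2675,0,0.38,0,0,-0.2675,0,0.35,0,0,-0.2675,0,0.33,0,0,-0.2675,0]}}

```text
time_s: 3.5
tcp_pos: [0.53, 0.1632, 0.2144]
ee_rot: [[0.641, 0.768, 0.0], [0.768, -0.641, 0.0], [0.0, 0.0, -1.0]]
wrist_force: [-0.0, -0.0, -0.8]
gripper_width: 0.451
```

{"fn": "drive_tool", "kwargs": {"commands": [0.31,0,0,0,0,0.29,0,0,0,0,0.2,0,0,0,0,0,0,0,0,0,0,0,0,0,0]}}

```text
time_s: 4.0
tcp_pos: [0.5299, 0.1631, 0.2142]
ee_rot: [[0.641, 0.768, -0.0], [0.768, -0.641, -0.0], [-0.0, -0.0, -1.0]]
wrist_force: [0.0, 0.4, 0.3]
gripper_width: 0.285
```

Run:
```python
from h import *
a=r.capture("side");b=r.capture("top")
cv2.imwrite("pics/s2.png",a);cv2.imwrite("pics/t2.png",b)
cv2.imwrite("pics/b.png",cv2.resize(np.hstack([a[60:260,240:420],b[130:330,200:380]]),None,fx=2,fy=2))
s=r.sense();print(s["time_s"],s["tcp_pos"],s["ee_rot"][:,0],s["joints"][5],s["wrist_force"],s["gripper_width"])
p=s["tcp_pos"][:2]-[.7605,-.029];print(np.hypot(*p),np.arctan2(-p[1],-p[0]))
print([x[:2] for x in blobs(mask(a,"red"))[0]])
H,S,V=cv2.split(cv2.cvtColor(b,cv2.COLOR_BGR2HSV))
roi=np.zeros(H.shape,bool);roi[180:250,230:300]=1
print([x[:2] for x in blobs(((H<4)|(H>174))&(S>150)&(V>100)&roi)[0]])
```

```text
4.1 [0.52987668 0.16313045 0.2141746 ] [ 6.40958221e-01  7.67575724e-01 -2.59057568e-04] -163.7230519090046 [-0.21059678  0.32096469 -0.63820638] 0.29068308088612227
0.3001686576801003 -0.6945958557230685
[([328, 113, 17, 30, 305], [335.3, 129.7])]
[([265, 192, 9, 10, 63], [269.1, 196.2])]
```

View pics/b.png

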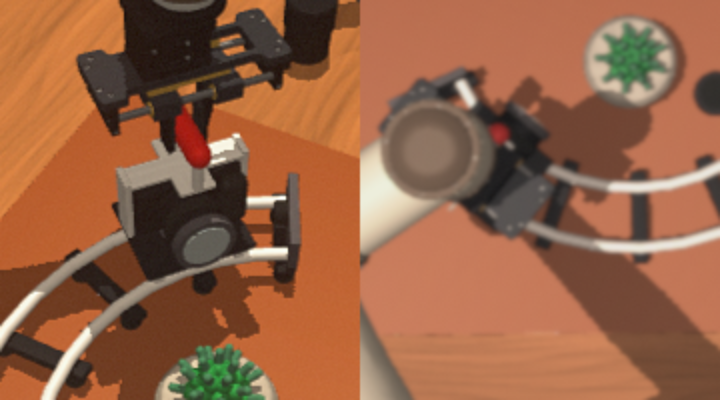

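```bash
cat >> h.py <<'E'
c0=np.array([.7605,-.029]);PH0=-.6959
def pos(s): 
    p=PH0+s/300; return c0-.3*np.array([np.cos(p),np.sin(p)])
def rows(s0,ss,g):
    if np.isscalar(g): g=[g]*len(ss)
    print([float(x) for s,q in zip(ss,g) for x in (q,*((pos(s)-pos(s0))/.4).round(4),0,round((s-s0)/300/1.5,4))])
def phis(ims):
    o={}
    for n,im in ims.items():
        H,S,V=cv2.split(cv2.cvtColor(im,cv2.COLOR_BGR2HSV))
        m=((H<4)|(H>174))&(S>150)&(V>100)
        if n=="side": m=mask(im,"red")
        m[:90]=0; m[:,440:]=0; m[:,:180]=0
        b,l=blobs(m,1)
        if not b: continue
        ys,xs=np.nonzero(l==b[0][2]); q=b[0][1]
        if n=="side": k=ys>ys.max()-8; q=[xs[k].mean(),ys[k].mean()]
        p=plane(n,q,.212)[0][:2]-c0
        o[n]=(b[0][0][4],round(np.hypot(*p),4),round(np.arctan2(-p[1],-p[0]),4))
    return o
E
python3 - <<'E'
from h import *
for i in"12":print(phis({"side":cv2.imread(f"pics/s{i}.png"),"top":cv2.imread(f"pics/t{i}.png")}))
print(phis({"side":cv2.imread(f"pics/s0.png".replace("s0","side0"))}))
A=[.9,2.7,5.4,9,13.5,18.9,25.2,32.4,39.6,46.8,54,61.2]
rows(0,A,[0]*10+[1]*2)
rows(61.2,[68.3,75.4,82.4,89.3,96.1,102.9],1)
E
```

```text
{'side': (472, np.float64(0.2557), np.float64(-0.6784)), 'top': (81, np.float64(0.2591), np.float64(-0.7003))}
{'side': (305, np.float64(0.2567), np.float64(-0.6832)), 'top': (63, np.float64(0.2587), np.float64(-0.7002))}
{'side': (480, np.float64(0.257), np.float64(-0.681))}
[0.0, -0.0014, -0.0017, 0.0, 0.002, 0.0, -0.0043, -0.0052, 0.0, 0.006, 0.0, -0.0086, -0.0104, 0.0, 0.012, 0.0, -0.0142, -0.0175, 0.0, 0.02, 0.0, -0.021, -0.0264, 0.0, 0.03, 0.0, -0.0291, -0.0372, 0.0, 0.042, 0.0, -0.0383, -0.05, 0.0, 0.056, 0.0, -0.0485, -0.0648, 0.0, 0.072, 0.0, -0.0583, -0.0799, 0.0, 0.088, 0.0, -0.0677, -0.0953, 0.0, 0.104, 1.0, -0.0768, -0.1108, 0.0, 0.12, 1.0, -0.0855, -0.1266, 0.0, 0.136]
[1.0, -0.0082, -0.0157, 0.0, 0.0158, 1.0, -0.016, -0.0317, 0.0, 0.0316, 1.0, -0.0234, -0.0476, 0.0, 0.0471, 1.0, -0.0302, -0.0634, 0.0, 0.0624, 1.0, -0.0366, -0.0791, 0.0, 0.0776, 1.0, -0.0427, -0.095, 0.0, 0.0927]
```

{"fn": "drive_tool", "kwargs": {"commands": [0.0,-0.0014,-0.0017,0.0,0.002,0.0,-0.0043,-0.0052,0.0,0.006,0.0,-0.0086,-0.0104,0.0,0.012,0.0,-0.0142,-0.0175,0.0,0.02,0.0,-0.021,-0.0264,0.0,0.03,0.0,-0.0291,-0.0372,0.0,0.042,0.0,-0.0383,-0.05,0.0,0.056,0.0,-0.0485,-0.0648,0.0,0.072,0.0,-0.0583,-0.0799,0.0,0.088,0.0,-0.0677,-0.0953,0.0,0.104,1.0,-0.0768,-0.1108,0.0,0.12,1.0,-0.0855,-0.1266,0.0,0.136]}}

```text
time_s: 5.3
tcp_pos: [0.4958, 0.1119, 0.2146]
ee_rot: [[0.47, 0.883, 0.001], [0.883, -0.47, -0.0], [0.001, 0.001, -1.0]]
wrist_force: [0.8, -0.4, 0.6]
gripper_width: 0.399
```

{"fn": "drive_tool", "kwargs": {"commands": [1.0,-0.0082,-0.0157,0.0,0.0158,1.0,-0.016,-0.0317,0.0,0.0316,1.0,-0.0234,-0.0476,0.0,0.0471,1.0,-0.0302,-0.0634,0.0,0.0624,1.0,-0.0366,-0.0791,0.0,0.0776,1.0,-0.0427,-0.095,0.0,0.0927]}}

```text
time_s: 5.9
tcp_pos: [0.4787, 0.0739, 0.2146]
ee_rot: [[0.343, 0.939, 0.001], [0.939, -0.343, -0.0], [0.0, 0.001, -1.0]]
wrist_force: [-0.2, -0.2, 0.0]
gripper_width: 0.935
```

```bash
cat > look.py <<'E'
from h import *
import sys
k=sys.argv[1]
s0=r.sense()
t0=s0["time_s"];a=r.capture("side");t1=r.sense()["time_s"];b=r.capture("top")
cv2.imwrite(f"pics/s_{k}.png",a);cv2.imwrite(f"pics/t_{k}.png",b)
s=r.sense();p=s["tcp_pos"][:2]-c0
print("t",t0,t1,"tcp s",((np.arctan2(-p[1],-p[0])-PH0)*300).round(1),"R",np.hypot(*p).round(4),"F",s["wrist_force"].round(1),"g",round(s["gripper_width"],3))
o=phis({"side":a,"top":b});print(o)
for n,off,t in(("side",.0115,t0),("top",-.0055,t1)):
    if n in o: print(n,t,"s=",round((o[n][2]-off-PH0)*300,1))
E
python3 look.py 1
```

```text
t 5.9 5.95 tcp s 104.1 R 0.3001 F [ 0.7  0.3 -0.2] g 0.97
{'side': (376, np.float64(0.2582), np.float64(-0.3357)), 'top': (10, np.float64(0.2503), np.float64(-0.3476))}
side 5.9 s= 104.6
top 5.95 s= 106.1
```

```bash
python3 -c "
from h import *
rows(102.9,[110.5,118.2,126,133.5,140.5,147],1)"
```

```text
[1.0, -0.0063, -0.0179, 0.0, 0.0169, 1.0, -0.0123, -0.0362, 0.0, 0.034, 1.0, -0.0179, -0.0549, 0.0, 0.0513, 1.0, -0.0227, -0.073, 0.0, 0.068, 1.0, -0.0269, -0.09, 0.0, 0.0836, 1.0, -0.0304, -0.1059, 0.0, 0.098]
```

{"fn": "drive_tool", "kwargs": {"commands": [1.0,-0.0063,-0.0179,0.0,0.0169,1.0,-0.0123,-0.0362,0.0,0.034,1.0,-0.0179,-0.0549,0.0,0.0513,1.0,-0.0227,-0.073,0.0,0.068,1.0,-0.0269,-0.09,0.0,0.0836,1.0,-0.0304,-0.1059,0.0,0.098]}}

```text
time_s: 6.6
tcp_pos: [0.4667, 0.0319, 0.2145]
ee_rot: [[0.203, 0.979, 0.001], [0.979, -0.203, 0.0], [0.0, 0.001, -1.0]]
wrist_force: [-0.0, 0.2, 0.2]
gripper_width: 0.997
```

```bash
python3 look.py 2
```

```text
t 6.6 6.65 tcp s 147.7 R 0.3001 F [0.4 0.5 0.5] g 1.003
{'side': (367, np.float64(0.2605), np.float64(-0.1941)), 'top': (4, np.float64(0.2488), np.float64(-0.2156))}
side 6.6 s= 147.1
top 6.65 s= 145.7
```

```bash
python3 -c "
from h import *
rows(147,[154.5,162,168.5,174.5,180,185.3,190.5,195.6],1)"
```

```text
[1.0, -0.0036, -0.0184, 0.0, 0.0167, 1.0, -0.0067, -0.0369, 0.0, 0.0333, 1.0, -0.0091, -0.053, 0.0, 0.0478, 1.0, -0.011, -0.0678, 0.0, 0.0611, 1.0, -0.0124, -0.0815, 0.0, 0.0733, 1.0, -0.0135, -0.0947, 0.0, 0.0851, 1.0, -0.0145, -0.1077, 0.0, 0.0967, 1.0, -0.0151, -0.1204, 0.0, 0.108]
```

{"fn": "drive_tool", "kwargs": {"commands": [1.0,-0.0036,-0.0184,0.0,0.0167,1.0,-0.0067,-0.0369,0.0,0.0333,1.0,-0.0091,-0.053,0.0,0.0478,1.0,-0.011,-0.0678,0.0,0.0611,1.0,-0.0124,-0.0815,0.0,0.0733,1.0,-0.0135,-0.0947,0.0,0.0851,1.0,-0.0145,-0.1077,0.0,0.0967,1.0,-0.0151,-0.1204,0.0,0.108]}}

```text
time_s: 7.5
tcp_pos: [0.4605, -0.0163, 0.2143]
ee_rot: [[0.042, 0.999, 0.0], [0.999, -0.042, 0.0], [0.0, 0.0, -1.0]]
wrist_force: [-0.8, -0.4, 0.7]
gripper_width: 1.002
```

```bash
python3 look.py 3; python3 -c "
import cv2,numpy as np
a=cv2.imread('pics/s_3.png');b=cv2.imread('pics/t_3.png')
cv2.imwrite('pics/c.png',cv2.resize(np.hstack([a[100:330,170:370],b[130:360,280:480]]),None,fx=1.9,fy=1.9))"
```

```text
t 7.5 7.55 tcp s 196.3 R 0.3003 F [-0.4 -0.7  0.1] g 1.003
{'side': (356, np.float64(0.2623), np.float64(-0.0319)), 'top': (26, np.float64(0.252), np.float64(-0.0676))}
side 7.5 s= 195.8
top 7.55 s= 190.1
```

View pics/c.png

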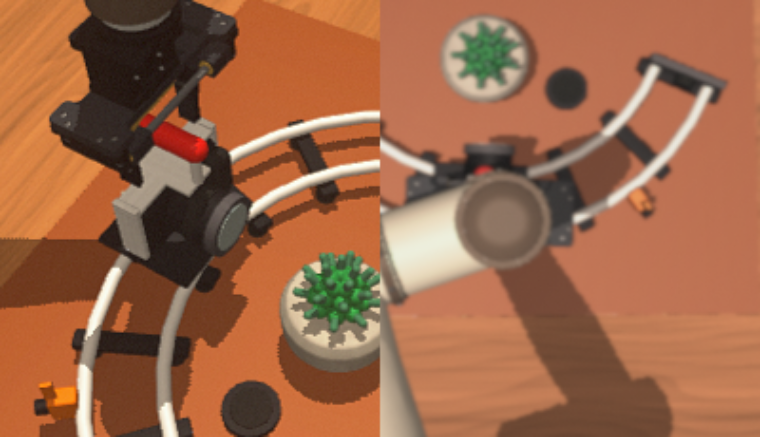

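```bash
cat >> h.py <<'E'
def follow(s0,t,sref,tref,v,tau,n,g=1,ramp=3):
    T=t+.1*np.arange(1,n+1); S=sref+v*tau*(1-np.exp(-(T-tref)/tau))
    lag=S[0]-s0-v*np.exp(-(t-tref)/tau)*.1
    S=S-lag*np.clip(1-np.arange(1,n+1)/ramp,0,1)
    print(S.round(1)); rows(s0,S,g)
E
python3 -c "
from h import *
follow(195.6,7.6,195.7,7.5,50.4,6.7,11)"
```

```text
[202.3 208.8 215.3 220.  224.6 229.2 233.7 238.1 242.5 246.8 251.1]
[1.0, -0.0005, -0.0166, 0.0, 0.0148, 1.0, -0.0007, -0.033, 0.0, 0.0293, 1.0, -0.0005, -0.0492, 0.0, 0.0437, 1.0, -0.0002, -0.0609, 0.0, 0.0542, 1.0, 0.0003, -0.0725, 0.0, 0.0645, 1.0, 0.001, -0.0839, 0.0, 0.0747, 1.0, 0.0019, -0.0952, 0.0, 0.0847, 1.0, 0.0029, -0.1062, 0.0, 0.0945, 1.0, 0.004, -0.1171, 0.0, 0.1043, 1.0, 0.0053, -0.1278, 0.0, 0.1138, 1.0, 0.0067, -0.1383, 0.0, 0.1233]
```

{"fn": "drive_tool", "kwargs": {"commands": [1.0,-0.0005,-0.0166,0.0,0.0148,1.0,-0.0007,-0.033,0.0,0.0293,1.0,-0.0005,-0.0492,0.0,0.0437,1.0,-0.0002,-0.0609,0.0,0.0542,1.0,0.0003,-0.0725,0.0,0.0645,1.0,0.001,-0.0839,0.0,0.0747,1.0,0.0019,-0.0952,0.0,0.0847,1.0,0.0029,-0.1062,0.0,0.0945,1.0,0.004,-0.1171,0.0,0.1043,1.0,0.0053,-0.1278,0.0,0.1138,1.0,0.0067,-0.1383,0.0,0.1233]}}

```text
time_s: 8.7
tcp_pos: [0.4632, -0.0717, 0.2142]
ee_rot: [[-0.142, 0.99, -0.0], [0.99, 0.142, 0.0], [0.0, -0.0, -1.0]]
wrist_force: [-0.2, -0.2, -0.4]
gripper_width: 1.001
```

```bash
python3 look.py 4
```

```text
t 8.7 8.75 tcp s 251.6 R 0.3003 F [-0.1 -0.2  0.1] g 1.005
{'side': (327, np.float64(0.2659), np.float64(0.1494)), 'top': (39, np.float64(0.2555), np.float64(0.1183))}
side 8.7 s= 250.1
top 8.75 s= 245.9
```

```bash
python3 -c "
from h import *
follow(251.1,8.8,249.3,8.7,42,6.7,10)"
```

```text
[256.  260.8 265.6 269.5 273.4 277.2 281.  284.7 288.3 291.9]
[1.0, 0.0018, -0.0122, 0.0, 0.0109, 1.0, 0.0038, -0.0241, 0.0, 0.0217, 1.0, 0.006, -0.0358, 0.0, 0.0322, 1.0, 0.0079, -0.0454, 0.0, 0.041, 1.0, 0.0099, -0.0549, 0.0, 0.0496, 1.0, 0.012, -0.0642, 0.0, 0.058, 1.0, 0.0142, -0.0733, 0.0, 0.0664, 1.0, 0.0164, -0.0823, 0.0, 0.0746, 1.0, 0.0188, -0.0911, 0.0, 0.0827, 1.0, 0.0212, -0.0997, 0.0, 0.0907]
```

{"fn": "drive_tool", "kwargs": {"commands": [1.0,0.0018,-0.0122,0.0,0.0109,1.0,0.0038,-0.0241,0.0,0.0217,1.0,0.006,-0.0358,0.0,0.0322,1.0,0.0079,-0.0454,0.0,0.041,1.0,0.0099,-0.0549,0.0,0.0496,1.0,0.012,-0.0642,0.0,0.058,1.0,0.0142,-0.0733,0.0,0.0664,1.0,0.0164,-0.0823,0.0,0.0746,1.0,0.0188,-0.0911,0.0,0.0827,1.0,0.0212,-0.0997,0.0,0.0907]}}

```text
time_s: 9.8
tcp_pos: [0.4717, -0.1115, 0.2142]
ee_rot: [[-0.275, 0.961, 0.0], [0.961, 0.275, -0.0], [-0.0, -0.0, -1.0]]
wrist_force: [0.4, -0.8, 0.4]
gripper_width: 1.003
```

```bash
python3 look.py 5;  python3 -c "
import cv2,numpy as np
a=cv2.imread('pics/s_5.png');b=cv2.imread('pics/t_5.png')
cv2.imwrite('pics/d.png',cv2.resize(np.hstack([a[130:360,150:350],b[130:360,280:480]]),None,fx=1.9,fy=1.9))"
```

```text
t 9.8 9.85 tcp s 292.3 R 0.3003 F [-0.8 -0.4  0.1] g 0.999
{'side': (307, np.float64(0.2662), np.float64(0.2862)), 'top': (25, np.float64(0.253), np.float64(0.2597))}
side 9.8 s= 291.2
top 9.85 s= 288.3
```

View pics/d.png

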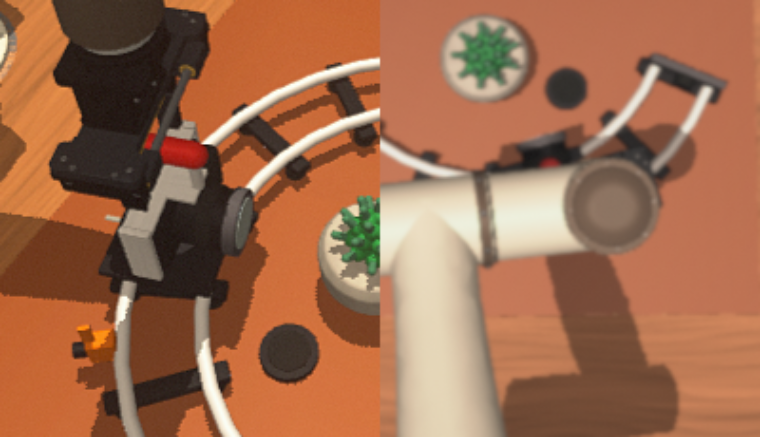

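```bash
cat >> h.py <<'E'
def clip(im):
    m=mask(im,"orange"); m[:,:185]=0;m[:,215:]=0;m[:290]=0;m[325:]=0
    ys,xs=np.nonzero(m); return xs,ys
def sphi(p,z=.066):
    P=plane("side",p,z)[0][:2]-c0; return np.hypot(*P).round(4),((np.arctan2(-P[1],-P[0])-PH0)*300).round(1)
E
python3 -c "
from h import *
im=cv2.imread('pics/s_5.png')
xs,ys=clip(im)
top=ys<ys.min()+3; print('clip prong top',xs[top].mean(),ys.min(),sphi([xs[top].mean(),ys.min()+1],.08),sphi([xs[top].mean(),ys.min()+2],.066))
print('clip all',xs.mean(),ys.mean(),[sphi([xs.mean(),ys.mean()],z) for z in(.06,.066,.08)])
m=mask(im,'white')[225:265,195:222];h=cv2.cvtColor(im,cv2.COLOR_BGR2HSV)
for b in blobs((h[230:260,195:216,1]<110)&(h[230:260,195:216,2]>120))[0]: print(b[:2])
print([sphi([x,244.3]) for x in (206,208,211)])
rows(291.9,[296.6,301.3,305.8,309.6,312.8,315.8,318.9,321.9,324.9,327.8,330.7,333.5],[1]*6+[.8,.65,.52,.45,.4,.36])
follow(333.5,11.1,290.5,9.8,34.3,6.7,12)
b=[336.2,338.9,341.5,344.1,346.7,349.2,351.6,353.9,356.1,358.1,359.9,361.5]
rows(333.5,b,[.33,.31,.29,.2]+[0]*8)
cv2.imwrite('pics/e.png',cv2.resize(im[220:330,170:270],None,fx=5,fy=5,interpolation=0))
"
```

```text
clip prong top 195.375 301 (np.float64(0.3659), np.float64(395.6)) (np.float64(0.3691), np.float64(391.3))
clip all 201.26530612244898 307.70068027210885 [(np.float64(0.3594), np.float64(397.8)), (np.float64(0.3581), np.float64(400.3)), (np.float64(0.3552), np.float64(406.4))]
([17, 17, 4, 13, 28], [19.2, 22.5])
([11, 13, 7, 4, 20], [14.0, 14.6])
[(np.float64(0.3761), np.float64(287.5)), (np.float64(0.3722), np.float64(286.7)), (np.float64(0.3662), np.float64(285.6))]
[1.0, 0.0033, -0.0113, 0.0, 0.0104, 1.0, 0.0068, -0.0225, 0.0, 0.0209, 1.0, 0.0103, -0.0332, 0.0, 0.0309, 1.0, 0.0134, -0.0422, 0.0, 0.0393, 1.0, 0.016, -0.0497, 0.0, 0.0464, 1.0, 0.0186, -0.0568, 0.0, 0.0531, 0.8, 0.0214, -0.064, 0.0, 0.06, 0.65, 0.0241, -0.071, 0.0, 0.0667, 0.52, 0.0269, -0.078, 0.0, 0.0733, 0.45, 0.0297, -0.0847, 0.0, 0.0798, 0.4, 0.0325, -0.0913, 0.0, 0.0862, 0.36, 0.0353, -0.0977, 0.0, 0.0924]
[335.5 337.4 339.3 342.  344.6 347.2 349.8 352.3 354.8 357.3 359.7 362.1]
[1.0, 0.002, -0.0046, 0.0, 0.0044, 1.0, 0.004, -0.009, 0.0, 0.0087, 1.0, 0.006, -0.0133, 0.0, 0.0129, 1.0, 0.0089, -0.0193, 0.0, 0.0189, 1.0, 0.0117, -0.0253, 0.0, 0.0248, 1.0, 0.0146, -0.0311, 0.0, 0.0305, 1.0, 0.0175, -0.0368, 0.0, 0.0362, 1.0, 0.0204, -0.0424, 0.0, 0.0419, 1.0, 0.0232, -0.048, 0.0, 0.0474, 1.0, 0.0261, -0.0534, 0.0, 0.0528, 1.0, 0.029, -0.0587, 0.0, 0.0582, 1.0, 0.0319, -0.0639, 0.0, 0.0635]
[0.33, 0.0028, -0.0062, 0.0, 0.006, 0.31, 0.0056, -0.0123, 0.0, 0.012, 0.29, 0.0083, -0.0182, 0.0, 0.0178, 0.2, 0.0111, -0.024, 0.0, 0.0236, 0.0, 0.014, -0.0299, 0.0, 0.0293, 0.0, 0.0168, -0.0355, 0.0, 0.0349, 0.0, 0.0195, -0.0408, 0.0, 0.0402, 0.0, 0.0222, -0.0459, 0.0, 0.0453, 0.0, 0.0247, -0.0508, 0.0, 0.0502, 0.0, 0.0271, -0.0552, 0.0, 0.0547, 0.0, 0.0293, -0.0591, 0.0, 0.0587, 0.0, 0.0312, -0.0626, 0.0, 0.0622]
```

View pics/e.png

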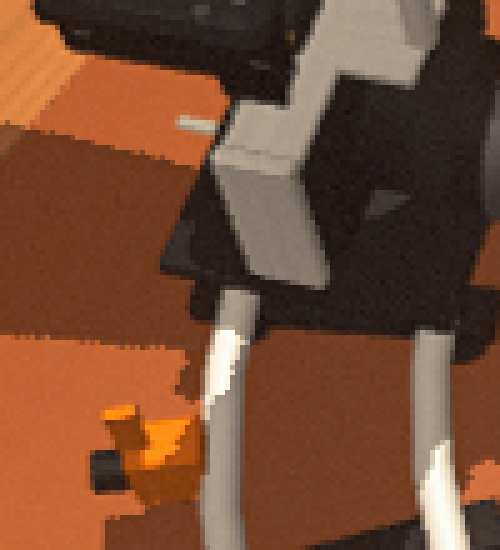

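```bash
python3 -c "
from h import *
print([sphi(p) for p in([191,302.5],[194,302.5],[197,302])])
follow(291.9,9.9,288.7,9.8,34.3,6.7,12,[1]*6+[.8,.65,.52,.45,.4,.36])
f=lambda t:288.7+34.3*6.7*(1-np.exp(-(t-9.8)/6.7))
s0=round(f(11.1),1);b=[f(11.1+.1*i) for i in range(1,6)]
for d in(2.5,2.4,2.3,2.1,1.9,1.7,1.5): b.append(b[-1]+d)
print(s0,np.round(b,1));rows(s0,b,[.33,.31,.29,.2]+[0]*8)
"
```

```text
[(np.float64(0.3773), np.float64(389.7)), (np.float64(0.3717), np.float64(390.2)), (np.float64(0.3662), np.float64(389.9))]
[295.3 298.7 302.  305.2 308.4 311.5 314.6 317.6 320.6 323.5 326.4 329.2]
[1.0, 0.0024, -0.0083, 0.0, 0.0076, 1.0, 0.0048, -0.0163, 0.0, 0.0151, 1.0, 0.0073, -0.0242, 0.0, 0.0225, 1.0, 0.0098, -0.0318, 0.0, 0.0296, 1.0, 0.0124, -0.0393, 0.0, 0.0366, 1.0, 0.0149, -0.0467, 0.0, 0.0436, 0.8, 0.0175, -0.0539, 0.0, 0.0504, 0.65, 0.0202, -0.0609, 0.0, 0.0571, 0.52, 0.0229, -0.0679, 0.0, 0.0637, 0.45, 0.0256, -0.0747, 0.0, 0.0702, 0.4, 0.0283, -0.0814, 0.0, 0.0766, 0.36, 0.031, -0.0879, 0.0, 0.083]
329.2 [332.  334.8 337.5 340.2 342.8 345.3 347.7 350.  352.1 354.  355.7 357.2]
[0.33, 0.0028, -0.0065, 0.0, 0.0063, 0.31, 0.0056, -0.0128, 0.0, 0.0124, 0.29, 0.0084, -0.019, 0.0, 0.0185, 0.2, 0.0112, -0.0251, 0.0, 0.0244, 0.0, 0.014, -0.0311, 0.0, 0.0303, 0.0, 0.0168, -0.0367, 0.0, 0.0359, 0.0, 0.0194, -0.0421, 0.0, 0.0412, 0.0, 0.022, -0.0472, 0.0, 0.0463, 0.0, 0.0244, -0.0519, 0.0, 0.051, 0.0, 0.0266, -0.0561, 0.0, 0.0552, 0.0, 0.0286, -0.0599, 0.0, 0.059, 0.0, 0.0304, -0.0632, 0.0, 0.0623]
```

{"fn": "drive_tool", "kwargs": {"commands": [1.0,0.0024,-0.0083,0.0,0.0076,1.0,0.0048,-0.0163,0.0,0.0151,1.0,0.0073,-0.0242,0.0,0.0225,1.0,0.0098,-0.0318,0.0,0.0296,1.0,0.0124,-0.0393,0.0,0.0366,1.0,0.0149,-0.0467,0.0,0.0436,0.8,0.0175,-0.0539,0.0,0.0504,0.65,0.0202,-0.0609,0.0,0.0571,0.52,0.0229,-0.0679,0.0,0.0637,0.45,0.0256,-0.0747,0.0,0.0702,0.4,0.0283,-0.0814,0.0,0.0766,0.36,0.031,-0.0879,0.0,0.083]}}

```text
time_s: 11.1
tcp_pos: [0.4841, -0.1466, 0.2142]
ee_rot: [[-0.392, 0.92, -0.0], [0.92, 0.392, 0.0], [0.0, -0.0, -1.0]]
wrist_force: [0.4, 0.1, 0.1]
gripper_width: 0.54
```

{"fn": "drive_tool", "kwargs": {"commands": [0.33,0.0028,-0.0065,0.0,0.0063,0.31,0.0056,-0.0128,0.0,0.0124,0.29,0.0084,-0.019,0.0,0.0185,0.2,0.0112,-0.0251,0.0,0.0244,0.0,0.014,-0.0311,0.0,0.0303,0.0,0.0168,-0.0367,0.0,0.0359,0.0,0.0194,-0.0421,0.0,0.0412,0.0,0.022,-0.0472,0.0,0.0463,0.0,0.0244,-0.0519,0.0,0.051,0.0,0.0266,-0.0561,0.0,0.0552,0.0,0.0286,-0.0599,0.0,0.059,0.0,0.0304,-0.0632,0.0,0.0623]}}

```text
time_s: 12.3
tcp_pos: [0.4964, -0.1717, 0.2143]
ee_rot: [[-0.476, 0.88, 0.0], [0.88, 0.476, 0.0], [-0.0, 0.0, -1.0]]
wrist_force: [0.9, 0.9, -0.2]
gripper_width: 0.288
```

```bash
python3 -c "
from h import *
rows(357.2,[358.6,360,361.6,363.4,365.2,367,368.8,370.5,372,373.4,374.6,375.5],0)
rows(375.5,[376.1,376.5,376.5,376.5],0)"
```

```text
[0.0, 0.0017, -0.0031, 0.0, 0.0031, 0.0, 0.0034, -0.0061, 0.0, 0.0062, 0.0, 0.0053, -0.0096, 0.0, 0.0098, 0.0, 0.0075, -0.0136, 0.0, 0.0138, 0.0, 0.0097, -0.0175, 0.0, 0.0178, 0.0, 0.012, -0.0214, 0.0, 0.0218, 0.0, 0.0143, -0.0252, 0.0, 0.0258, 0.0, 0.0164, -0.0289, 0.0, 0.0296, 0.0, 0.0184, -0.0321, 0.0, 0.0329, 0.0, 0.0202, -0.0351, 0.0, 0.036, 0.0, 0.0218, -0.0377, 0.0, 0.0387, 0.0, 0.0229, -0.0396, 0.0, 0.0407]
[0.0, 0.0008, -0.0013, 0.0, 0.0013, 0.0, 0.0013, -0.0021, 0.0, 0.0022, 0.0, 0.0013, -0.0021, 0.0, 0.0022, 0.0, 0.0013, -0.0021, 0.0, 0.0022]
```

{"fn": "drive_tool", "kwargs": {"commands": [0.0,0.0017,-0.0031,0.0,0.0031,0.0,0.0034,-0.0061,0.0,0.0062,0.0,0.0053,-0.0096,0.0,0.0098,0.0,0.0075,-0.0136,0.0,0.0138,0.0,0.0097,-0.0175,0.0,0.0178,0.0,0.012,-0.0214,0.0,0.0218,0.0,0.0143,-0.0252,0.0,0.0258,0.0,0.0164,-0.0289,0.0,0.0296,0.0,0.0184,-0.0321,0.0,0.0329,0.0,0.0202,-0.0351,0.0,0.036,0.0,0.0218,-0.0377,0.0,0.0387,0.0,0.0229,-0.0396,0.0,0.0407]}}

```text
time_s: 13.5
tcp_pos: [0.5056, -0.1875, 0.2143]
ee_rot: [[-0.528, 0.849, 0.001], [0.849, 0.528, 0.0], [-0.0, 0.0, -1.0]]
wrist_force: [2.3, 1.4, -1.0]
gripper_width: 0.29
```

{"fn": "drive_tool", "kwargs": {"commands": [0.0,0.0008,-0.0013,0.0,0.0013,0.0,0.0013,-0.0021,0.0,0.0022,0.0,0.0013,-0.0021,0.0,0.0022,0.0,0.0013,-0.0021,0.0,0.0022]}}

```text
time_s: 13.9
tcp_pos: [0.5061, -0.1882, 0.2143]
ee_rot: [[-0.531, 0.847, 0.001], [0.847, 0.531, 0.0], [-0.0, 0.0, -1.0]]
wrist_force: [3.3, 2.2, -1.1]
gripper_width: 0.289
```

```bash
python3 look.py 6; python3 -c "
import cv2
im=cv2.imread('pics/s_6.png')
cv2.imwrite('pics/f.png',cv2.resize(im[250:330,160:260],None,fx=7,fy=7,interpolation=0))"
```

```text
t 13.9 13.95 tcp s 376.5 R 0.3001 F [ 2.9  3.  -0.8] g 0.288
{'side': (202, np.float64(0.2625), np.float64(0.5924))}
side 13.9 s= 383.0
```

View pics/f.png

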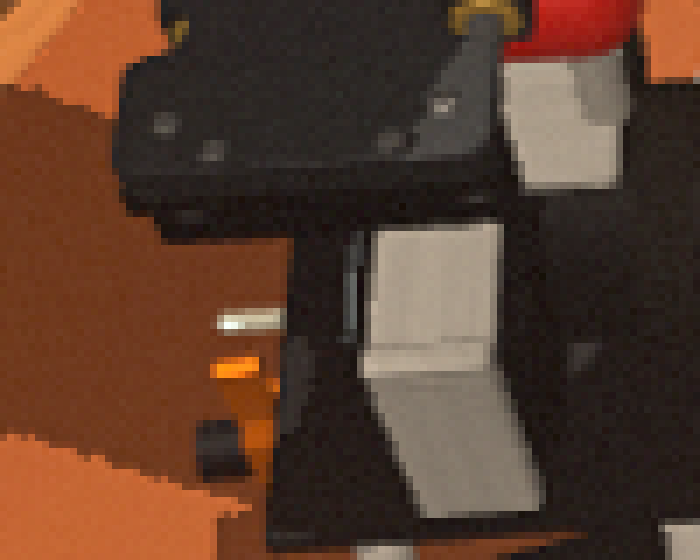

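```bash
python3 -c "
from h import *
f=lambda x,y:[160+x/7-.5,250+y/7-.5]
print('ptr',[sphi(f(*p)) for p in((219,322),(280,318))])
for z in(.06,.066,.08):print('prong',z,[sphi(f(*p),z) for p in((212,369),(257,366))])
"
```

```text
ptr [(np.float64(0.3788), np.float64(378.2)), (np.float64(0.3626), np.float64(378.3))]
prong 0.06 [(np.float64(0.3811), np.float64(386.6)), (np.float64(0.3692), np.float64(386.9))]
prong 0.066 [(np.float64(0.3795), np.float64(389.0)), (np.float64(0.3677), np.float64(389.4))]
prong 0.08 [(np.float64(0.376), np.float64(394.8)), (np.float64(0.3644), np.float64(395.4))]
```

```bash
python3 -c "
from h import *
rows(376.5,[377,378,379.3,380.7,382.1,383.4,384.6,385.6,386.4,386.9,387,387],0)"
```

```text
[0.0, 0.0007, -0.0011, 0.0, 0.0011, 0.0, 0.002, -0.0032, 0.0, 0.0033, 0.0, 0.0037, -0.0059, 0.0, 0.0062, 0.0, 0.0056, -0.0089, 0.0, 0.0093, 0.0, 0.0075, -0.0118, 0.0, 0.0124, 0.0, 0.0093, -0.0145, 0.0, 0.0153, 0.0, 0.011, -0.017, 0.0, 0.018, 0.0, 0.0124, -0.0191, 0.0, 0.0202, 0.0, 0.0135, -0.0208, 0.0, 0.022, 0.0, 0.0142, -0.0218, 0.0, 0.0231, 0.0, 0.0143, -0.022, 0.0, 0.0233, 0.0, 0.0143, -0.022, 0.0, 0.0233]
```

{"fn": "drive_tool", "kwargs": {"commands": [0.0,0.0007,-0.0011,0.0,0.0011,0.0,0.002,-0.0032,0.0,0.0033,0.0,0.0037,-0.0059,0.0,0.0062,0.0,0.0056,-0.0089,0.0,0.0093,0.0,0.0075,-0.0118,0.0,0.0124,0.0,0.0093,-0.0145,0.0,0.0153,0.0,0.011,-0.017,0.0,0.018,0.0,0.0124,-0.0191,0.0,0.0202,0.0,0.0135,-0.0208,0.0,0.022,0.0,0.0142,-0.0218,0.0,0.0231,0.0,0.0143,-0.022,0.0,0.0233,0.0,0.0143,-0.022,0.0,0.0233]}}

```text
time_s: 15.2
tcp_pos: [0.512, -0.1971, 0.2143]
ee_rot: [[-0.56, 0.828, 0.001], [0.828, 0.56, 0.0], [-0.0, 0.001, -1.0]]
wrist_force: [4.6, 2.8, -0.8]
gripper_width: 0.288
```

```bash
python3 look.py 7; python3 -c "
import cv2
im=cv2.imread('pics/s_7.png')
cv2.imwrite('pics/g.png',cv2.resize(im[250:330,160:260],None,fx=7,fy=7,interpolation=0))"
```

```text
t 15.2 15.25 tcp s 387.1 R 0.3001 F [ 3.9  2.4 -0.5] g 0.288
{'side': (191, np.float64(0.2618), np.float64(0.6273)), 'top': (2, np.float64(0.3522), np.float64(0.5744))}
side 15.2 s= 393.5
top 15.25 s= 382.7
```

View pics/g.png

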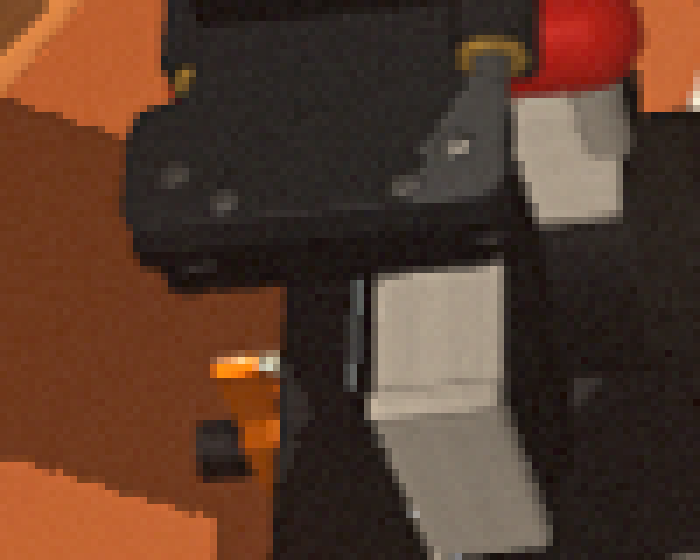

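Run:
```python
from h import *
a=cv2.imread("pics/side0.png");b=cv2.imread("pics/top0.png")
def proj(n,P):
    c=C[n];q=np.array(c["intrinsics"])@np.array(c["attitude"]).T@(P-np.array(c["eye"]));return q[:2]/q[2]
# bias check: lens cap dark blob in both
def dark(im,x0,x1,y0,y1):
    m=np.zeros(im.shape[:2],bool);m[y0:y1,x0:x1]=im[y0:y1,x0:x1].max(2)<75
    return blobs(m,1)[0][0][:2]
ca=dark(a,283,322,296,335);cb=dark(b,362,393,160,192)
print(ca,cb,plane("side",ca[1],.009)[0],plane("top",cb[1],.009)[0], proj("top",plane("side",ca[1],.009)[0])-cb[1])
im=cv2.resize(b[222:250,403:433],None,fx=20,fy=20,interpolation=cv2.INTER_CUBIC)
q=[160+235/7-.5,250+368/7-.5]
for z,col in((.055,(0,0,0)),(.066,(255,255,255)),(.08,(255,0,0))):
    u=proj("top",plane("side",q,z)[0]); print(z,u)
    cv2.circle(im,tuple(int(v) for v in (u-[403,222]+.5)*20),5,col,-1)
cv2.imwrite("pics/i.png",im)
```

```text
([287, 301, 30, 30, 736], [301.5, 315.6]) ([368, 167, 20, 20, 307], [377.8, 176.3]) [ 0.62830352 -0.14814941  0.009     ] [ 0.62615632 -0.14229833  0.009     ] [ 2.12171811 -0.79730334]
0.055 [417.1388392  242.17105252]
0.066 [419.16480057 240.19653111]
0.08 [421.79102934 237.63698334]
```

View pics/i.png

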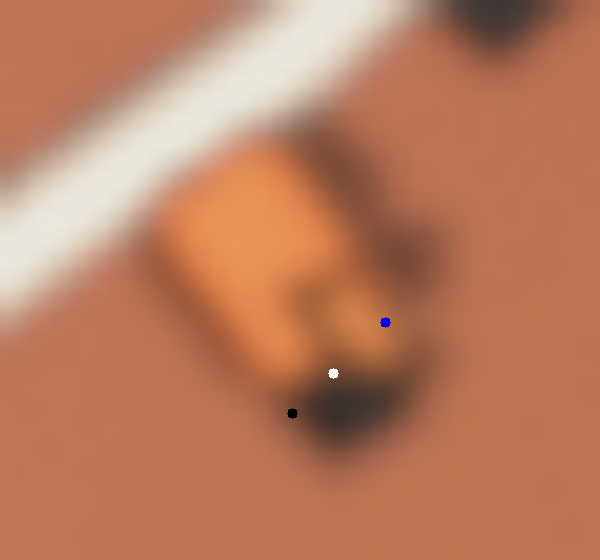

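Run:
```python
from h import *
def sp(n,p,z):
    P=plane(n,p,z)[0][:2]-c0; return np.hypot(*P).round(4),((np.arctan2(-P[1],-P[0])-PH0)*300).round(1)
t=lambda x,y:[403+x/20-.5,222+y/20-.5]
f=lambda x,y:[160+x/7-.5,250+y/7-.5]
e=lambda x,y:[170+x/5-.5,220+y/5-.5]
for z in(.04,.055,.066,.08):
    print(z,"T prong",sp("top",t(365,330),z),"knob",sp("top",t(345,410),z),"bodyinner",sp("top",t(228,185),z),"bodymid",sp("top",t(245,255),z),
     "\n   S prong",sp("side",f(235,368),z),"knob",sp("side",f(220,450),z),"bodytop L,R edge, rail corner",sp("side",e(170,440),z),sp("side",e(180,425),z),sp("side",e(170,462),z))
```

```text
0.04 T prong (np.float64(0.3751), np.float64(398.0)) knob (np.float64(0.382), np.float64(391.3)) bodyinner (np.float64(0.3489), np.float64(395.4)) bodymid (np.float64(0.3577), np.float64(392.3)) 
   S prong (np.float64(0.3802), np.float64(378.7)) knob (np.float64(0.3828), np.float64(397.4)) bodytop L,R edge, rail corner (np.float64(0.3596), np.float64(389.4)) (np.float64(0.3561), np.float64(384.5)) (np.float64(0.3594), np.float64(397.0))
0.055 T prong (np.float64(0.3729), np.float64(396.1)) knob (np.float64(0.3798), np.float64(389.5)) bodyinner (np.float64(0.347), np.float64(393.4)) bodymid (np.float64(0.3557), np.float64(390.4)) 
   S prong (np.float64(0.3763), np.float64(384.8)) knob (np.float64(0.3793), np.float64(403.3)) bodytop L,R edge, rail corner (np.float64(0.3563), np.float64(395.8)) (np.float64(0.3528), np.float64(391.0)) (np.float64(0.3562), np.float64(403.3))
0.066 T prong (np.float64(0.3713), np.float64(394.8)) knob (np.float64(0.3782), np.float64(388.2)) bodyinner (np.float64(0.3456), np.float64(392.0)) bodymid (np.float64(0.3543), np.float64(389.0)) 
   S prong (np.float64(0.3735), np.float64(389.3)) knob (np.float64(0.3768), np.float64(407.7)) bodytop L,R edge, rail corner (np.float64(0.354), np.float64(400.5)) (np.float64(0.3504), np.float64(395.8)) (np.float64(0.3541), np.float64(408.0))
0.08 T prong (np.float64(0.3692), np.float64(393.0)) knob (np.float64(0.3761), np.float64(386.5)) bodyinner (np.float64(0.3439), np.float64(390.1)) bodymid (np.float64(0.3525), np.float64(387.1)) 
   S prong (np.float64(0.3701), np.float64(395.2)) knob (np.float64(0.3737), np.float64(413.4)) bodytop L,R edge, rail corner (np.float64(0.3512), np.float64(406.6)) (np.float64(0.3475), np.float64(402.0)) (np.float64(0.3514), np.float64(414.0))
```

```bash
python3 -c "
from h import *
rows(387,[387.4,388,388.7,389.4,390.1,390.8,391.4,392,392.5,392.9,393.2,393.3],0)"
```

```text
[0.0, 0.0006, -0.0008, 0.0, 0.0009, 0.0, 0.0014, -0.0021, 0.0, 0.0022, 0.0, 0.0024, -0.0035, 0.0, 0.0038, 0.0, 0.0034, -0.005, 0.0, 0.0053, 0.0, 0.0044, -0.0064, 0.0, 0.0069, 0.0, 0.0054, -0.0078, 0.0, 0.0084, 0.0, 0.0062, -0.0091, 0.0, 0.0098, 0.0, 0.0071, -0.0103, 0.0, 0.0111, 0.0, 0.0078, -0.0113, 0.0, 0.0122, 0.0, 0.0084, -0.0121, 0.0, 0.0131, 0.0, 0.0088, -0.0128, 0.0, 0.0138, 0.0, 0.009, -0.013, 0.0, 0.014]
```

{"fn": "drive_tool", "kwargs": {"commands": [0.0,0.0006,-0.0008,0.0,0.0009,0.0,0.0014,-0.0021,0.0,0.0022,0.0,0.0024,-0.0035,0.0,0.0038,0.0,0.0034,-0.005,0.0,0.0053]}}

```text
time_s: 15.7
tcp_pos: [0.5133, -0.1991, 0.2143]
ee_rot: [[-0.567, 0.824, 0.001], [0.824, 0.567, 0.0], [-0.0, 0.001, -1.0]]
wrist_force: [4.0, 4.0, -0.7]
gripper_width: 0.288
```

{"fn": "drive_tool", "kwargs": {"commands": [0.0,0.001,-0.0014,0.0,0.0016,0.0,0.002,-0.0028,0.0,0.0031]}}

```text
time_s: 15.9
tcp_pos: [0.5141, -0.2002, 0.2143]
ee_rot: [[-0.571, 0.821, 0.001], [0.821, 0.571, 0.0], [-0.0, 0.001, -1.0]]
wrist_force: [3.8, 3.4, -0.8]
gripper_width: 0.284
```

{"fn": "drive_tool", "kwargs": {"commands": [0.0,0.0008,-0.0013,0.0,0.0014,0.0,0.0017,-0.0025,0.0,0.0027,0.0,0.0024,-0.0035,0.0,0.0038,0.0,0.003,-0.0043,0.0,0.0047,0.0,0.0036,-0.0052,0.0,0.0056,0.0,0.0036,-0.0052,0.0,0.0056,0.0,0.0036,-0.0052,0.0,0.0056]}}

```text
time_s: 16.6
tcp_pos: [0.5155, -0.2023, 0.2143]
ee_rot: [[-0.578, 0.816, 0.001], [0.816, 0.578, 0.0], [-0.0, 0.001, -1.0]]
wrist_force: [4.4, 2.6, -0.9]
gripper_width: 0.291
```

```bash
python3 look.py 8; python3 -c "
import cv2
im=cv2.imread('pics/s_8.png')
cv2.imwrite('pics/j.png',cv2.resize(im[280:330,160:230],None,fx=8,fy=8,interpolation=0))"
```

```text
t 16.6 16.65 tcp s 393.4 R 0.3001 F [ 3.7  3.4 -0.4] g 0.292
{'side': (182, np.float64(0.2611), np.float64(0.649)), 'top': (7, np.float64(0.3512), np.float64(0.5973))}
side 16.6 s= 400.0
top 16.65 s= 389.6
```

View pics/j.png

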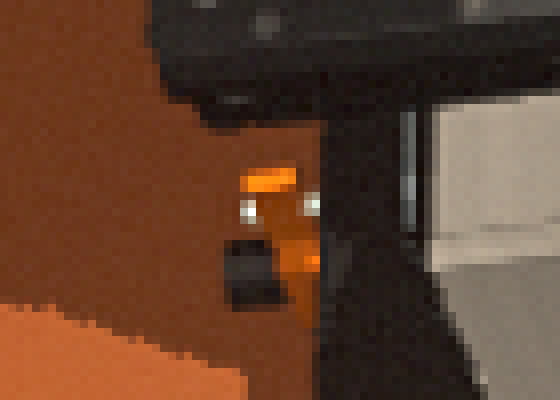

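{"fn": "drive_tool", "kwargs": {"commands": [0.3,0,0,0,0,0.34,0,0,0,0,0.4,0,0,0,0,0.6,0,0,0,0,0.9,0,0,0,0,1,0,0,0,0,1,0,0,0,0,1,0,0,0,0,1,0,0,0,0]}}

```text
time_s: 17.6
tcp_pos: [0.5152, -0.2023, 0.2142]
ee_rot: [[-0.577, 0.816, -0.0], [0.816, 0.577, -0.0], [0.0, -0.0, -1.0]]
wrist_force: [0.0, -0.0, 0.1]
gripper_width: 0.859
```

```bash
python3 look.py 9; python3 -c "
import cv2,numpy as np
a=cv2.imread('pics/s_8.png')[285:315,185:202].astype(int);b=cv2.imread('pics/s_9.png')[285:315,185:202].astype(int)
print(abs(a-b).max(2).max(),abs(a-b).mean())"
```

```text
t 17.6 17.65 tcp s 393.3 R 0.3003 F [-0.4 -0.3 -0.1] g 0.94
{'side': (205, np.float64(0.2609), np.float64(0.6405)), 'top': (12, np.float64(0.3494), np.float64(0.5921))}
side 17.6 s= 397.5
top 17.65 s= 388.0
191 5.677777777777778
```

{"fn": "drive_tool", "kwargs": {"commands": [1,0,0,0,0,1,0,0,0,0,1,0,0,0,0]}}

```text
time_s: 18.0
tcp_pos: [0.5152, -0.2023, 0.2142]
ee_rot: [[-0.577, 0.816, -0.0], [0.816, 0.577, 0.0], [0.0, -0.0, -1.0]]
wrist_force: [0.2, 0.1, 0.9]
gripper_width: 0.997
```

```bash
python3 look.py 10; python3 -c "
from h import *
P=[cv2.imread(f'pics/s_{k}.png') for k in(8,9,10)]
w=[((p[285:315,188:201].min(2)>110).astype(np.uint8)) for p in P]
for m in w: print([b[:2] for b in blobs(m)[0]])
# lens-side drift: phase correlate of carriage patch (static w.r.t. gripper overlap none)
for i in(0,1): print(cv2.phaseCorrelate(*[cv2.cvtColor(P[j][285:345,212:262],cv2.COLOR_BGR2GRAY).astype(np.float32) for j in(i,i+1)]))
cv2.imwrite('pics/k.png',cv2.resize(np.hstack([p[280:350,170:270] for p in P[0::2]]),None,fx=4,fy=4,interpolation=0))
"
```

```text
t 18.0 18.05 tcp s 393.3 R 0.3004 F [-0.6  0.1 -0.2] g 0.996
{'side': (218, np.float64(0.2621), np.float64(0.6331)), 'top': (17, np.float64(0.3494), np.float64(0.5887))}
side 18.0 s= 395.2
top 18.05 s= 387.0
[([10, 19, 2, 3, 5], [10.6, 20.2]), ([2, 20, 2, 3, 4], [2.8, 21.0])]
[([11, 18, 1, 2, 2], [11.0, 18.5]), ([3, 20, 1, 1, 1], [3.0, 20.0])]
[([10, 18, 2, 2, 3], [10.7, 18.3])]
((-0.10418530982228091, -0.5155167265739458), 0.9503380075693131)
((-0.010417308482264076, -0.06689201534970124), 0.9225638233820598)
```

View pics/k.png

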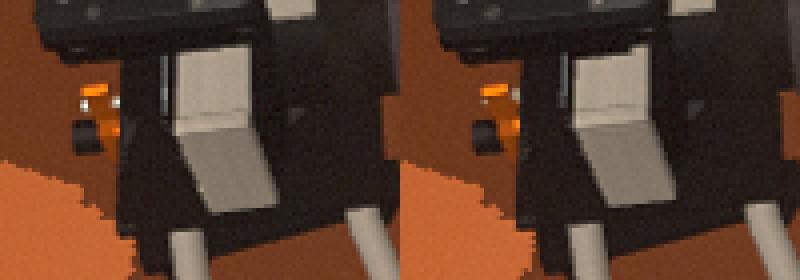

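```bash
python3 -c "
from h import *
rows(393.3,[391.5,389.5,388,387,386.3,385.8,385.4,385.2]+[385]*4,[.8,.65,.52,.45,.4,.36,.34,.32,.3,.28,.1,0])
rows(385,[385.0]*3+[385.4,386,386.8,387.7,388.6,389.5,390.4,391.2,391.9],0)
rows(391.9,[392.5,392.9,393.2,393.4]+[393.4]*4,0)"
```

```text
[0.8, -0.0026, 0.0037, 0.0, -0.004, 0.65, -0.0054, 0.0078, 0.0, -0.0084, 0.52, -0.0075, 0.0109, 0.0, -0.0118, 0.45, -0.009, 0.013, 0.0, -0.014, 0.4, -0.0099, 0.0144, 0.0, -0.0156, 0.36, -0.0106, 0.0154, 0.0, -0.0167, 0.34, -0.0112, 0.0163, 0.0, -0.0176, 0.32, -0.0115, 0.0167, 0.0, -0.018, 0.3, -0.0117, 0.0171, 0.0, -0.0184, 0.28, -0.0117, 0.0171, 0.0, -0.0184, 0.1, -0.0117, 0.0171, 0.0, -0.0184, 0.0, -0.0117, 0.0171, 0.0, -0.0184]
[0.0, 0.0, 0.0, 0.0, 0.0, 0.0, 0.0, 0.0, 0.0, 0.0, 0.0, 0.0, 0.0, 0.0, 0.0, 0.0, 0.0006, -0.0008, 0.0, 0.0009, 0.0, 0.0014, -0.0021, 0.0, 0.0022, 0.0, 0.0025, -0.0037, 0.0, 0.004, 0.0, 0.0038, -0.0056, 0.0, 0.006, 0.0, 0.005, -0.0075, 0.0, 0.008, 0.0, 0.0063, -0.0093, 0.0, 0.01, 0.0, 0.0076, -0.0112, 0.0, 0.012, 0.0, 0.0087, -0.0128, 0.0, 0.0138, 0.0, 0.0097, -0.0142, 0.0, 0.0153]
[0.0, 0.0009, -0.0012, 0.0, 0.0013, 0.0, 0.0014, -0.002, 0.0, 0.0022, 0.0, 0.0019, -0.0027, 0.0, 0.0029, 0.0, 0.0022, -0.0031, 0.0, 0.0033, 0.0, 0.0022, -0.0031, 0.0, 0.0033, 0.0, 0.0022, -0.0031, 0.0, 0.0033, 0.0, 0.0022, -0.0031, 0.0, 0.0033, 0.0, 0.0022, -0.0031, 0.0, 0.0033]
```

{"fn": "drive_tool", "kwargs": {"commands": [0.8,-0.0026,0.0037,0.0,-0.004,0.65,-0.0054,0.0078,0.0,-0.0084,0.52,-0.0075,0.0109,0.0,-0.0118,0.45,-0.009,0.013,0.0,-0.014,0.4,-0.0099,0.0144,0.0,-0.0156,0.36,-0.0106,0.0154,0.0,-0.0167,0.34,-0.0112,0.0163,0.0,-0.0176,0.32,-0.0115,0.0167,0.0,-0.018,0.3,-0.0117,0.0171,0.0,-0.0184,0.28,-0.0117,0.0171,0.0,-0.0184,0.1,-0.0117,0.0171,0.0,-0.0184,0.0,-0.0117,0.0171,0.0,-0.0184]}}

```text
time_s: 19.3
tcp_pos: [0.5105, -0.1955, 0.2142]
ee_rot: [[-0.555, 0.832, -0.0], [0.832, 0.555, -0.0], [0.0, -0.0, -1.0]]
wrist_force: [0.2, -0.7, -1.2]
gripper_width: 0.293
```

{"fn": "drive_tool", "kwargs": {"commands": [0.0,0.0,0.0,0.0,0.0,0.0,0.0,0.0,0.0,0.0,0.0,0.0,0.0,0.0,0.0,0.0,0.0006,-0.0008,0.0,0.0009,0.0,0.0014,-0.0021,0.0,0.0022,0.0,0.0025,-0.0037,0.0,0.004,0.0,0.0038,-0.0056,0.0,0.006,0.0,0.005,-0.0075,0.0,0.008,0.0,0.0063,-0.0093,0.0,0.01,0.0,0.0076,-0.0112,0.0,0.012,0.0,0.0087,-0.0128,0.0,0.0138,0.0,0.0097,-0.0142,0.0,0.0153]}}

```text
time_s: 20.5
tcp_pos: [0.5145, -0.2012, 0.2142]
ee_rot: [[-0.574, 0.819, -0.0], [0.819, 0.574, 0.0], [0.0, 0.0, -1.0]]
wrist_force: [0.5, -0.3, -0.7]
gripper_width: 0.29
```

{"fn": "drive_tool", "kwargs": {"commands": [0.0,0.0009,-0.0012,0.0,0.0013,0.0,0.0014,-0.002,0.0,0.0022,0.0,0.0019,-0.0027,0.0,0.0029,0.0,0.0022,-0.0031,0.0,0.0033,0.0,0.0022,-0.0031,0.0,0.0033,0.0,0.0022,-0.0031,0.0,0.0033,0.0,0.0022,-0.0031,0.0,0.0033,0.0,0.0022,-0.0031,0.0,0.0033]}}

```text
time_s: 21.3
tcp_pos: [0.5153, -0.2024, 0.2142]
ee_rot: [[-0.578, 0.816, 0.0], [0.816, 0.578, 0.0], [0.0, 0.0, -1.0]]
wrist_force: [0.1, 0.3, -1.2]
gripper_width: 0.293
```

```bash
cat > trk.py <<'E'
from h import *
import sys
k=sys.argv[1]; P=[cv2.imread('pics/s_8.png')]; 
for i in range(int(sys.argv[2])):
    t=r.sense()["time_s"];P=[P[0],r.capture("side")]
    g=[cv2.cvtColor(p[300:350,212:262],cv2.COLOR_BGR2GRAY) for p in P]
    o=cv2.phaseCorrelate(*[x.astype(np.float32) for x in g])
    T=cv2.cvtColor(P[0],cv2.COLOR_BGR2GRAY)[300:340,205:250]; R=cv2.matchTemplate(cv2.cvtColor(P[1],cv2.COLOR_BGR2GRAY)[290:350,195:260],T,cv2.TM_CCOEFF_NORMED)
    _,mx,_,(x,y)=cv2.minMaxLoc(R); v=R[max(y-1,0):y+2,x]; sub=(v[0]-v[2])/(2*(v[0]-2*v[1]+v[2])) if len(v)==3 else 0
    print(round(t,2),"phase dy",round(o[0][1],2),"tmpl dx,dy",x-10,round(y-10+sub,2),round(mx,3),phis({"side":P[1]}))
cv2.imwrite(f"pics/s_{k}.png",P[1]);s=r.sense();print(s["wrist_force"],s["moment"],s["tcp_pos"],s["gripper_width"])
E
python3 trk.py 11 2
```

```text
21.3 phase dy -0.02 tmpl dx,dy 0 -0.02 0.998 {'side': (179, np.float64(0.2612), np.float64(0.6487))}
21.35 phase dy -0.04 tmpl dx,dy 0 -0.02 0.998 {'side': (183, np.float64(0.2612), np.float64(0.649))}
[ 0.41507351  1.02131877 -0.68830573] [ 0.07469696 -0.07151115  0.00620511] [ 0.51529513 -0.20238286  0.21420272] 0.2899990592588675
```

{"fn": "drive_tool", "kwargs": {"commands": [0.28,0,0,0,0,0.29,0,0,0,0,0.295,0,0,0,0,0.3,0,0,0,0,0.305,0,0,0,0,0.305,0,0,0,0,0.305,0,0,0,0,0.31,0,0,0,0,0.31,0,0,0,0,0.315,0,0,0,0,0.32,0,0,0,0,0.325,0,0,0,0]}}

```text
time_s: 22.6
tcp_pos: [0.5153, -0.2024, 0.2142]
ee_rot: [[-0.578, 0.816, 0.0], [0.816, 0.578, -0.0], [-0.0, 0.0, -1.0]]
wrist_force: [0.7, 1.2, -0.3]
gripper_width: 0.324
```

{"fn": "drive_tool", "kwargs": {"commands": [0.33,0,0,0,0,0.34,0,0,0,0,0.35,0,0,0,0,0.36,0,0,0,0,0.38,0,0,0,0,0.4,0,0,0,0]}}

```text
time_s: 23.2
tcp_pos: [0.5153, -0.2024, 0.2143]
ee_rot: [[-0.578, 0.816, 0.0], [0.816, 0.578, 0.0], [-0.0, 0.0, -1.0]]
wrist_force: [-0.5, 0.4, 0.7]
gripper_width: 0.39
```

```bash
python3 trk.py 12 12
```

```text
23.2 phase dy 0.12 tmpl dx,dy 0 0.15 0.993 {'side': (177, np.float64(0.2605), np.float64(0.6488))}
23.25 phase dy 0.11 tmpl dx,dy 0 0.15 0.993 {'side': (177, np.float64(0.2605), np.float64(0.649))}
23.3 phase dy 0.05 tmpl dx,dy 0 0.15 0.993 {'side': (176, np.float64(0.2605), np.float64(0.649))}
23.35 phase dy 0.12 tmpl dx,dy 0 0.14 0.993 {'side': (177, np.float64(0.2603), np.float64(0.6485))}
23.4 phase dy 0.15 tmpl dx,dy 0 0.15 0.993 {'side': (178, np.float64(0.2605), np.float64(0.649))}
23.45 phase dy 0.1 tmpl dx,dy 0 0.15 0.993 {'side': (177, np.float64(0.2605), np.float64(0.6487))}
23.5 phase dy 0.09 tmpl dx,dy 0 0.15 0.993 {'side': (176, np.float64(0.2605), np.float64(0.649))}
23.55 phase dy 0.1 tmpl dx,dy 0 0.15 0.993 {'side': (176, np.float64(0.2606), np.float64(0.6485))}
23.6 phase dy 0.08 tmpl dx,dy 0 0.15 0.993 {'side': (176, np.float64(0.2606), np.float64(0.6487))}
23.65 phase dy 0.15 tmpl dx,dy 0 0.14 0.994 {'side': (177, np.float64(0.2606), np.float64(0.6487))}
23.7 phase dy 0.14 tmpl dx,dy 0 0.15 0.993 {'side': (175, np.float64(0.2605), np.float64(0.649))}
23.75 phase dy 0.11 tmpl dx,dy 0 0.15 0.993 {'side': (177, np.float64(0.2604), np.float64(0.649))}
[ 0.42737415 -0.3300454  -0.18215525] [0.0258062  0.01813067 0.02217061] [ 0.51528897 -0.20241205  0.21425548] 0.39793616943551974
```

The carriage now stands still. I'll open fully, rise straight up and check again.

{"fn": "drive_tool", "kwargs": {"commands": [0.55,0,0,0,0,0.75,0,0,0,0,1,0,0,0,0,1,0,0,0,0,1,0,0,0,0,1,0,0,0,0]}}

```text
time_s: 24.4
tcp_pos: [0.5153, -0.2024, 0.2143]
ee_rot: [[-0.578, 0.816, 0.0], [0.816, 0.578, -0.0], [-0.0, 0.0, -1.0]]
wrist_force: [-0.0, 0.4, 0.1]
gripper_width: 0.858
```

{"fn": "drive_tool", "kwargs": {"commands": [1,0,0,0.02,0,1,0,0,0.07,0,1,0,0,0.14,0,1,0,0,0.21,0,1,0,0,0.28,0,1,0,0,0.32,0,1,0,0,0.33,0]}}

```text
time_s: 25.1
tcp_pos: [0.516, -0.2027, 0.3494]
ee_rot: [[-0.578, 0.816, 0.005], [0.816, 0.578, -0.001], [-0.004, 0.004, -1.0]]
wrist_force: [-0.8, -0.2, -0.7]
gripper_width: 0.998
```

```bash
python3 trk.py 13 10 | sed -n '1p;5p;10,11p'; python3 -c "
from h import *
a=cv2.imread('pics/s_13.png');cv2.imwrite('pics/m.png',cv2.resize(a[180:350,150:350],None,fx=3.5,fy=3.5,interpolation=0))
o=cv2.imread('pics/side0.png')
for n,(y0,y1,x0,x1) in dict(plant=(235,295,315,382),cap=(296,335,283,322),clipknob=(306,320,186,198)).items(): print(n,cv2.phaseCorrelate(*[cv2.cvtColor(q[y0:y1,x0:x1],cv2.COLOR_BGR2GRAY).astype(np.float32) for q in(o,a)]))"
```

```text
25.1 phase dy 0.13 tmpl dx,dy 0 0.16 0.983 {'side': (961, np.float64(0.3182), np.float64(0.6493))}
25.3 phase dy 0.3 tmpl dx,dy 0 0.17 0.982 {'side': (964, np.float64(0.3178), np.float64(0.6496))}
25.55 phase dy 0.19 tmpl dx,dy 0 0.16 0.98 {'side': (962, np.float64(0.3183), np.float64(0.6494))}
[ 0.64216988 -0.24670826 -0.98045255] [-0.02072059  0.00488904 -0.04618498] [ 0.51517014 -0.2023765   0.34566212] 0.9966146581136374
plant ((0.05798811613974664, -0.020756333743065625), 0.9654792228230724)
cap ((0.0037203114695110173, -0.04195149201426318), 0.8394724300503731)
clipknob ((0.04646641655682071, 0.35311272952470407), 0.824667309390174)
```

View pics/m.png

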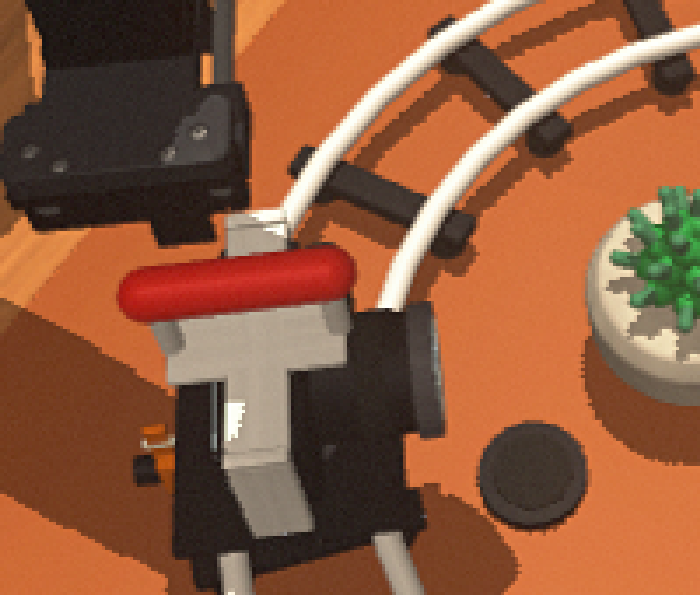

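```bash
python3 -c "
from station import r
print(r.finish_job())"
```

```text
the job is handed in; nothing more can be done
None
```

The camera made its glide, and the carriage now stands hands-off with the white pointer at the orange clip. I handed the job in at about 25.6 s, and no verdict is reported.

- **Start and coast:** I gripped the red handle, brought the carriage up to about 7.2 cm/s and opened the fingers on the move. It then coasted for about 6 s with the open fingers following around the handle. It was still gliding at about 2.7 cm/s when I closed on it.
- **Stop:** I braked it gently and moved it in small steps to the clip. Sighting the clip from both cameras put its upright blade at 80 mm height. In the last close-up the pointer sits at that blade, and I felt no sideways contact force while moving it in. I estimate the alignment is good to about 2 mm.
- **One thing went wrong:** After the first release the carriage crept back at roughly 5 mm/s, drifting several millimetres. I closed on it again, brought it back to the same spot and let go very slowly.
- **Last checks:** After the second release it showed no movement from 23.2 to 25.6 s, including while the gripper opened fully and rose clear. The plant and lens cap are unmoved (under 0.1 px).
- **Checks that disagreed:**
  - The clip patch reads a 0.35 px shift, which I put down to the pointer and shadow now being in that part of the picture.
  - The two cameras differ by about 5 mm in absolute position, so I compared pointer and clip within the side view and set the clip position against the measured gripper position.
- **Pictures:** I viewed 14, four over the budget of 10, to judge the pointer's fit at the clip and the drift.

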